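# Pack the cut-crystal jars and latch the case

### The job

Pack the finished cut-crystal jars for delivery: set every jar that is on the bench upright in a foam cell of its own in the open case, without dropping it, with the lid of its own colour seated on it (a lid whose jar is not here stays out of the case). When all are packed, shut the case lid, hook the draw latch's wire loop over the keeper on the lid, and then press the latch lever down past centre until it lies flat on the case front. Leave the two goblets where they stand.

Things in the scene. Friction and masses are not known exactly. Their poses are not given: they have to be found in the camera images.
- jar_blue: blue cut-crystal jar with clear cuts: round, straight-sided, 60 mm wide (53 at the foot), 70 mm high, open mouth 46 mm wide, 0.26 kg. Origin: centre of its underside, z up. Starts upright on the table; may be absent.
- lid_blue: blue glass lid of the blue jar: clear plug 39 mm wide below, coloured disc 58 mm wide (8 to 15 mm up), round knob 17 mm wide (15 to 37 mm up), 0.09 kg. Origin: centre of the plug's underside, z up; starts standing on the table. Seated, its origin is 62 mm above the jar's. Always there, even if its jar is not.
- jar_ruby: ruby cut-crystal jar with clear cuts: round, straight-sided, 60 mm wide (53 at the foot), 70 mm high, open mouth 46 mm wide, 0.26 kg. Origin: centre of its underside, z up. Starts upright on the table; may be absent.
- lid_ruby: ruby glass lid of the ruby jar: clear plug 39 mm wide below, coloured disc 58 mm wide (8 to 15 mm up), round knob 17 mm wide (15 to 37 mm up), 0.09 kg. Origin: centre of the plug's underside, z up; starts standing on the table. Seated, its origin is 62 mm above the jar's. Always there, even if its jar is not.
- jar_green: green cut-crystal jar with clear cuts: round, straight-sided, 60 mm wide (53 at the foot), 70 mm high, open mouth 46 mm wide, 0.26 kg. Origin: centre of its underside, z up. Starts upright on the table; may be absent.
- lid_green: green glass lid of the green jar: clear plug 39 mm wide below, coloured disc 58 mm wide (8 to 15 mm up), round knob 17 mm wide (15 to 37 mm up), 0.09 kg. Origin: centre of the plug's underside, z up; starts standing on the table. Seated, its origin is 62 mm above the jar's. Always there, even if its jar is not.
- case: foam-lined case fixed to the table, blue-grey, aluminium edges: 308 mm wide (its y), 128 deep (its x), base 115 high. Origin: centre of its underside. Front (latch, at y = 0) is its -x side; lid hinge along the top of its +x side. In the grey foam three square cells, 72 mm wide, 27 deep, at y = -92, 0, 92 mm, floors 85 mm above the table. A jar stands 43 mm out of the foam.
- cell0 (a point): centre of the floor of the cell at y = -92 mm of the case
- cell1 (a point): centre of the floor of the middle cell
- cell2 (a point): centre of the floor of the cell at y = +92 mm of the case
- case_lid (a joint): angle of the case lid, rad: 0 shut, grows as it opens (starts at 1.6 to 1.75, stop 1.8). A hollow box 308 x 128 x 81 mm high; hinge axis at x = 64, z = 115 mm of the case. Stiff hinge (0.5 N m): stays where left; push the free edge with 5 to 10 N. Lidded jars clear it.
- lid_top_front (a point): point on the outside of the lid's top, midway along, 20 mm from its front edge: 108 mm from the hinge along the lid, 81 mm above it; z points out of the top, x from lid front to hinge. With the lid open it is high up behind the lid (+x side of the case): push there and follow it over and down to shut.
- keeper_seat (a point): where the loop's bar must lie: centre of the groove of the keeper, an upward-open steel hook 26 mm wide on the lid's front; with the lid shut 18 mm before the case front, 139.5 mm above the table. Groove 14 mm wide, block behind, 4 mm lip in front; the lip's top is 4.5 mm above this point: bring the bar's middle in 9 mm or more above it and let it down.
- latch_lever (a joint): angle of the steel latch lever, rad: 0 flat down along the case front, grows swung out and up (1.57 straight out; starts at 1.5 to 2.0, stop 2.6). Turns about lever_pin, 28 mm wide, 66 long, stays where left (0.1 N m). Loop hooked: slack above about 1.3, then stretches the loop's springs (about 5 N at its end), passes dead centre near 0.35 and snaps to 0.
- lever_pin (a point): centre of the lever's hinge pin, 16 mm in front of the case's front, 90 mm above the table
- lever_tip (a point): middle of the lever's free end, on its outer side near the out-turned lip, 60 mm from the pin; the flat outer side of the lever lies 6 mm outside the line through the pin
- latch_loop (a joint): angle of the wire loop about its pivot on the lever, rad; the pivot is 20 mm from lever_pin (6.8 mm inside, 18.8 mm below it with the lever flat). The loop points (latch_loop - latch_lever) away from straight up, positive leaning out before the case; about 0 when latched; starts at 2.7 to 3.2. Stays where left.
- loop_bar (a point): middle of the brass bar at the loop's free end: 8 mm thick, 60 mm long along the case's y, with flat free ends to grip between the fingers (it turns in the grip); 63 mm from the loop's pivot. Two sprung legs 44 mm apart (stretch up to 12 mm, 6 N per mm) join it to the lever, which follows as the bar is moved.
- goblet_a: clear stemmed goblet, 160 mm high, foot 72 mm wide; leave alone. Origin: centre of its foot.
- goblet_b: second clear goblet like goblet_a; leave alone.
- dressing_stick: pale grey abrasive stick, 80 x 25 x 25 mm, lying among the jars; not needed. Origin: centre of its underside, long along its x.
- felt_wheel: cream felt polishing wheel, 72 mm wide, 22 mm high, lying flat among the jars; not needed. Origin: centre of its underside.
Mind the look-alikes: they are no part of the job. What is shaped like the lid_green but black or brown is not meant.

How it is judged (in metres and radians):
On the way, in this order (a step that is already met when the one before it is completed fails the run):
1. every jar present stands upright in a cell of the case with the lid of its own colour seated on it (x of jar_blue in the frame of case between -0.015 and 0.015 m and y of jar_blue in the frame of case between -0.115 and 0.115 m and z of jar_blue in the frame of case between 0.079 and 0.092 m and angle between each of jar_blue, jar_ruby, jar_green's own z axis and vertical below 0.12 rad and horizontal distance between lid_blue and jar_blue below 0.008 m and z of lid_blue in the frame of jar_blue between 0.057 and 0.067 m and angle between the z axis of lid_blue and the z axis of jar_blue, either way round below 0.12 rad and x of jar_ruby in the frame of case between -0.015 and 0.015 m and y of jar_ruby in the frame of case between -0.115 and 0.115 m and z of jar_ruby in the frame of case between 0.079 and 0.092 m and horizontal distance between lid_ruby and jar_ruby below 0.008 m and z of lid_ruby in the frame of jar_ruby between 0.057 and 0.067 m and angle between the z axis of lid_ruby and the z axis of jar_ruby, either way round below 0.12 rad and x of jar_green in the frame of case between -0.015 and 0.015 m and y of jar_green in the frame of case between -0.115 and 0.115 m and z of jar_green in the frame of case between 0.079 and 0.092 m and horizontal distance between lid_green and jar_green below 0.008 m and z of lid_green in the frame of jar_green between 0.057 and 0.067 m and angle between the z axis of lid_green and the z axis of jar_green, either way round below 0.12 rad), for 0.3 s.
2. the case lid is shut (value of joint case_lid below 0.04 rad), for 0.3 s.
3. the loop's bar lies in the keeper's groove, with the lever still up and the case lid shut (value of joint case_lid below 0.04 rad and distance between loop_bar and keeper_seat below 0.009 m and value of joint latch_lever above 0.8 rad), for 0.2 s.
4. the lever is pressed down past centre with the loop hooked (value of joint case_lid below 0.04 rad and distance between loop_bar and keeper_seat below 0.009 m and value of joint latch_lever below 0.12 rad), for 0.3 s.
At the end, for the whole second after the job is handed in: Each jar present upright (0.12 rad) on a cell floor, its own-colour lid seated (8 mm sideways, 5 mm in height); no other lid in the case; case lid within 0.04 rad of shut; loop bar within 9 mm of the keeper seat; lever within 0.12 rad of flat (all of step 1 and all of step 4 and (x of lid_blue in the frame of case above 0.075 m or x of lid_blue in the frame of case below -0.075 m or y of lid_blue in the frame of case above 0.165 m or y of lid_blue in the frame of case below -0.165 m or z of lid_blue in the frame of case above 0.135 m) and (x of lid_ruby in the frame of case above 0.075 m or x of lid_ruby in the frame of case below -0.075 m or y of lid_ruby in the frame of case above 0.165 m or y of lid_ruby in the frame of case below -0.165 m or z of lid_ruby in the frame of case above 0.135 m) and (x of lid_green in the frame of case above 0.075 m or x of lid_green in the frame of case below -0.075 m or y of lid_green in the frame of case above 0.165 m or y of lid_green in the frame of case below -0.165 m or z of lid_green in the frame of case above 0.135 m)); the robot touches nothing.
It fails at once if the blue jar is dropped into the case from more than about 2 cm (contact force between jar_blue and the fingers below 0.2 N and linear speed of jar_blue above 0.55 m/s and z of jar_blue in the frame of case above 0.095 m).
It fails at once if the ruby jar is dropped into the case from more than about 2 cm (contact force between jar_ruby and the fingers below 0.2 N and linear speed of jar_ruby above 0.55 m/s and z of jar_ruby in the frame of case above 0.095 m).
It fails at once if the green jar is dropped into the case from more than about 2 cm (contact force between jar_green and the fingers below 0.2 N and linear speed of jar_green above 0.55 m/s and z of jar_green in the frame of case above 0.095 m).
It fails at once if goblet_a is pushed more than 4 cm or knocked over (distance of goblet_a from where it was at the start of the episode above 0.04 m or angle between goblet_a's own z axis and vertical above 0.6 rad).
It fails at once if goblet_b is pushed more than 4 cm or knocked over (distance of goblet_b from where it was at the start of the episode above 0.04 m or angle between goblet_b's own z axis and vertical above 0.6 rad).
Of jar_blue, jar_ruby, jar_green only 2 to 3 are there at a start; the rules pass over those that are not, and their reading is None.
At some moment in a run one of jar_blue, jar_ruby, jar_green, lid_blue, lid_ruby, lid_green may be knocked a few centimetres aside while the robot is not near it.
It also fails if it takes over 210 s, if anything falls off the work surface, if the arm or the gripper's body presses on something with over 40 N, if the wrist force passes 120 N, or if a joint passes its speed limit or range.

### The arm

A 6-joint arm with a two-finger parallel gripper is mounted at the origin on the work surface. World frame = base frame: x ahead of the robot, y to its left, z up, the work surface at z = 0. Lengths are in m, angles in degrees, forces in N, time in s.
With the tool pointing down it reaches from about 0.35 to 0.8 m from the base axis. Payload 7.3 kg.
Tool frame: the origin (TCP) lies at the very end of the fingers, on their centre line; the grasp point (between the pads) lies 19 mm behind it; z points along the fingers, y is the line along which they close (so a half turn about z gives the same grasp; the last joint's range is limited). The gripper opens to 85 mm and grips with 20 to 120 N. Pads are 22 mm wide; open, the fingers measure 114 mm over their backs; the gripper's body (76 mm by 85 mm) begins 54 mm behind the grasp point. The pads swing forward as they close: fully open they stand 13 mm farther back than shut.
Start: joints at [-84.912, 19.595, 87.324, -0, 73.075, -8.365], TCP at [0.122, -0.511, 0.231] pointing down, gripper open.
Joint ranges: [-145.02, 145.02], [-44.19, 115.74], [2.07, 154.8], [-57.11, 237.11], [16.16, 152.29], [-177.93, 177.93]. Speed limits (degrees/s): [147.25, 147.25, 180, 180, 180, 180].

### API

Orientations are given as [roll, pitch, yaw] about the fixed x, y, z axes, in that order (R = Rz(yaw) Ry(pitch) Rx(roll)).
In Python, from bench import arm, claw, kinematics, monitor, imaging, job gives the robot as it stands. The module is installed in compiled form; this text tells all that it offers. Calls block until the motion is done:
- arm.goto(position, orientation): joint-space move of the TCP to a pose.
- arm.move_l(position, orientation=None, v=0.15): straight line of the TCP; orientation=None keeps the orientation; v is the mean speed in m/s.
- arm.move_joints(angles): joint-space move.
- claw.move_gripper(opening): finger opening in m; the grip force is fixed at half the most; returns when the fingers have stopped.
- arm.pause(seconds).
- kinematics.ik(position, orientation): joint angles nearest the present ones, or None.
- monitor.read_state(): the state.
- imaging.get_image(name): name is "side" or "top" or "wrist"; returns the picture (400x640x3 uint8, red, green, blue); there is no depth.
- imaging.get_calibration(name): a dict with "fov_y" (degrees; the focal length in pixels is half the picture's height over the tangent of half this angle, whatever the lens; pixels are square), "cx", "cy" (the principal point, pixels), "T" (4x4, takes a point from camera to world coordinates); the wrist camera has in their place "hand_eye" (4x4, takes a point from camera to tool coordinates, whose origin is the TCP and whose axes are the flange's). Camera axes: x right, y up, looking along -z (the intrinsics and any distortion apply to the point x, -y, -z); pixel columns grow to the right and rows downward; lengths in m; the calibration is good to about 2 mm. A picture is of the moment at which its call begins: read the wrist's pose just before it. get_calibration takes no time and is no camera call.
A pose or a line that the arm cannot do raises arm.IKError and nothing moves.
- job.hand_in(): hands the job in; it is judged then, once.
The state is a dict: "time_s": time; "q": joint angles; "qvel": joint speeds; "joint_torque": joint torques, N m; "eef_pos": TCP position; "tool_rot": TCP orientation; "contact_force": force on the tool from outside, world axes, zero at the start; "torque": the same for the moment, N m; "opening": finger opening in m; "grip_force": force on a finger pad.
Only numpy, scipy, OpenCV 4.12 (cv2) and the standard library are available. Lean on these libraries where they do the work, as an engineer would, in place of code of your own. Each camera call takes 0.05 s, during which the arm holds its last target. There are 200 camera calls.

## Working session

There is one attempt and no reset: what is moved stays moved. The work goes in short steps, each a Python script; the robot and the scene stay as the last script left them, time stands still between calls to the robot, and variables do not carry over. Pictures are saved under pics/ and viewed, at most 17 in all, crops included, and the job is handed in when it is done.

```bash
mkdir -p pics; python3 - <<'E'
from bench import arm, claw, kinematics, monitor, imaging, job
import cv2,numpy as np
for n in ["side","top","wrist"]:
    im=imaging.get_image(n); cv2.imwrite(f"pics/{n}0.png",im[:,:,::-1]); 
    c=imaging.get_calibration(n); print(n,{k:(np.round(v,4).tolist() if not isinstance(v,str) else v) for k,v in c.items()})
s=monitor.read_state(); print(s)
E
```

```text
side {'fov_y': 52.4372, 'cx': 324.1047, 'cy': 199.9166, 'T': [[0.964, -0.1409, 0.2253, 0.8054], [0.2655, 0.5454, -0.795, -0.7217], [-0.0109, 0.8262, 0.5632, 0.7104], [0.0, 0.0, 0.0, 1.0]]}
top {'fov_y': 56.5105, 'cx': 323.5833, 'cy': 197.9786, 'T': [[-0.0071, 0.9865, -0.1634, 0.4326], [-0.9999, -0.0045, 0.016, 0.1024], [0.0151, 0.1635, 0.9864, 0.9892], [0.0, 0.0, 0.0, 1.0]]}
wrist {'fov_y': 58.6654, 'cx': 318.3079, 'cy': 203.4929, 'hand_eye': [[-0.0008, 0.959, 0.2835, 0.0715], [1.0, 0.0006, 0.0005, -0.0009], [0.0003, 0.2835, -0.959, -0.1424], [0.0, 0.0, 0.0, 1.0]]}
{'time_s': 0.15, 'q': array([-8.49124441e+01,  1.96279300e+01,  8.73635862e+01,  6.48390509e-04,
        7.30738631e+01, -8.36508139e+00]), 'qvel': array([ 0.05843814, -0.09932878, -0.16606388, -0.04018823,  0.04445604,
        0.04818182]), 'joint_torque': array([ 1.81159819e-03, -4.33908641e+01, -2.46146286e+01, -1.41852770e-04,
        5.71167722e-03, -1.51315999e-05]), 'eef_pos': array([ 0.12213701, -0.51030086,  0.23078612]), 'tool_rot': array([-1.79935407e+02, -1.01248674e-02,  1.34524425e+01]), 'contact_force': array([-0.45086539,  0.40856742,  0.84893491]), 'torque': array([-0.00013117,  0.03342195, -0.04288967]), 'grip_force': 0.0, 'opening': 0.08551646804492054}
```

View pics/top0.png

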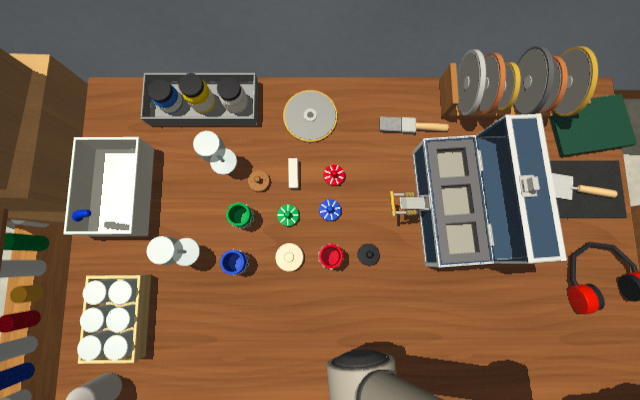

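View pics/side0.png

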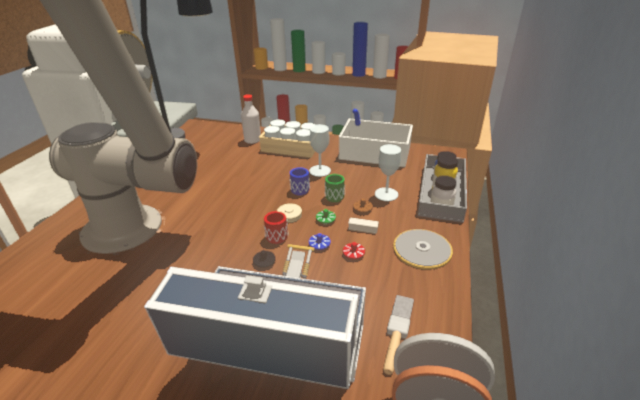

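The top view shows all three jars: green (239,214), blue (234,263) and ruby (331,257). The lids are green (288,215), blue (330,210) and ruby (334,175), with brown (259,181) and black (368,254) decoys. The goblets are at the left. The case is at about (457,200) with its front facing left (+y), its lid standing open and the latch at (405,203).

```bash
cat > h.py <<'E'
from bench import arm, claw, kinematics, monitor, imaging, job
import cv2,numpy as np
from scipy.spatial.transform import Rotation as Ro
def RPY(r): return Ro.from_euler('xyz',r,degrees=True).as_matrix()
def grab(n):
    c=imaging.get_calibration(n); s=monitor.read_state(); im=imaging.get_image(n)
    if n=='wrist':
        T=np.eye(4);T[:3,:3]=RPY(s['tool_rot']);T[:3,3]=s['eef_pos'];T=T@c['hand_eye']
    else: T=np.array(c['T'])
    return im,(T,200/np.tan(np.radians(c['fov_y']/2)),c['cx'],c['cy'])
def cast(cam,uv,z):
    T,f,cx,cy=cam; u,v=np.atleast_2d(uv).astype(float).T
    d=np.c_[(u-cx)/f,-(v-cy)/f,-np.ones(len(u))]@T[:3,:3].T
    return T[:3,3]+d*((z-T[2,3])/d[:,2])[:,None]
def proj(cam,P):
    T,f,cx,cy=cam; p=(np.atleast_2d(P)-T[:3,3])@T[:3,:3]
    return np.c_[cx+f*p[:,0]/-p[:,2],cy-f*p[:,1]/-p[:,2]]
H={'green':(45,80),'blue':(105,130),'ruby':(170,190)}
def mask(im,col):
    h,s,v=cv2.split(cv2.cvtColor(im,cv2.COLOR_RGB2HSV)); a,b=H[col]; hh=h.astype(int)
    if col=='ruby': hh=np.where(hh<6,hh+180,hh)
    return ((hh>=a)&(hh<=b)&(s>140)&(v>50)).astype(np.uint8)
def blobs(im,col,amin):
    m=cv2.morphologyEx(mask(im,col),cv2.MORPH_CLOSE,np.ones((5,5)))
    cs,_=cv2.findContours(m,cv2.RETR_EXTERNAL,cv2.CHAIN_APPROX_NONE)
    return [cv2.convexHull(c)[:,0] for c in cs if cv2.contourArea(c)>amin]
def camover(p,h,yaw=180,go=True):
    "put wrist camera vertically above p at height h"
    y=np.radians(yaw); t=[p[0]-.0715*np.cos(y),p[1]-.0715*np.sin(y),h-.1424]
    arm.goto(t,[180,0,yaw])
def look(p,col,z,h=.30,yaw=180,name=None,r=.05):
    "close look: centre & diameter of coloured round thing, top plane z"
    camover(p,h,yaw); im,cam=grab('wrist')
    if name: cv2.imwrite(f'pics/{name}.png',im[:,:,::-1])
    best=None
    for c in blobs(im,col,200):
        (u,v),_=cv2.minEnclosingCircle(c.astype(np.float32))
        P=cast(cam,c,z); (x,y),R=cv2.minEnclosingCircle(P[:,:2].astype(np.float32))
        d=np.hypot(x-p[0],y-p[1])
        if d<r and (best is None or R>best[1]): best=(np.array([x,y]),R)
    return best
E
python3 - <<'E'
from h import *
im,cam=grab('top')
for c in H:
    for b in blobs(im,c,60):
        m=b.mean(0)
        if 200<m[0]<400 and 130<m[1]<300:
            P=cast(cam,b,.03); (x,y),R=cv2.minEnclosingCircle(P[:,:2].astype(np.float32)); print(c,m.round(),round(x,3),round(y,3),'d',round(2*R,3))
for px in [(452,164),(457,200),(462,241)]: print(cast(cam,px,.1)[0].round(3))
print('pin~',cast(cam,(427,201),.09)[0].round(3))
# move over the case middle and look
p=cast(cam,(457,200),.1)[0]; print(p)
arm.goto([.45,-.1,.4],[180,0,180])
camover(p,.56,180)
im,cam=grab('wrist'); cv2.imwrite('pics/case1.png',im[:,:,::-1]); print(monitor.read_state()['time_s'])
np.save('cam1.npy',np.array(cam,dtype=object),allow_pickle=True)
E
```

```text
green [287. 214.] 0.547 0.181 d 0.057
green [238. 216.] 0.55 0.305 d 0.071
blue [232. 261.] 0.43 0.315 d 0.071
blue [329. 210.] 0.56 0.072 d 0.056
ruby [332. 255.] 0.442 0.07 d 0.064
ruby [333. 176.] 0.654 0.06 d 0.058
[ 0.664 -0.23   0.1  ]
[ 0.573 -0.237  0.1  ]
[ 0.474 -0.242  0.1  ]
pin~ [ 0.573 -0.166  0.09 ]
[ 0.57337588 -0.23669648  0.1       ]
3.1833
```

View pics/case1.png

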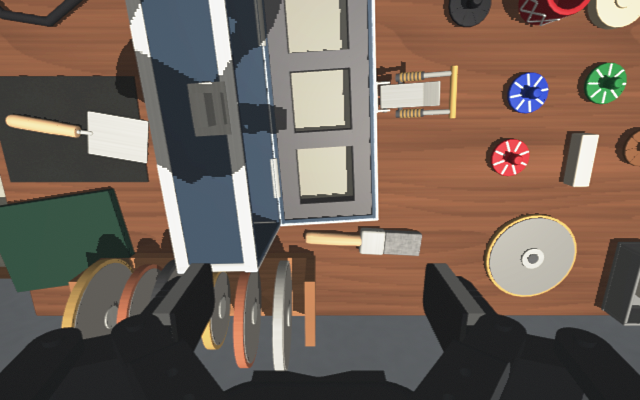

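The wrist view shows the case cells: middle floor centre at about (320,100), lower cell at about (325,172), front top edge at x≈375. The lever (410,95) and the brass bar at x≈454 point out from the front.

```bash
python3 - <<'E'
from h import *
cam=tuple(np.load('cam1.npy',allow_pickle=True))
im=cv2.imread('pics/case1.png')[:,:,::-1]; im=np.ascontiguousarray(im)
h,s,v=cv2.split(cv2.cvtColor(im,cv2.COLOR_RGB2HSV))
m=((v>175)&(h>15)&(h<40)&(s>15)&(s<70)).astype(np.uint8); m[:, :275]=0;m[:,368:]=0;m[215:]=0
m=cv2.morphologyEx(m,cv2.MORPH_OPEN,np.ones((5,5)))
cs,_=cv2.findContours(m,cv2.RETR_EXTERNAL,cv2.CHAIN_APPROX_NONE)
for c in cs:
    if cv2.contourArea(c)>500:
        r=cv2.minAreaRect(c); b=cv2.boxPoints(r); P=cast(cam,b,.085); print('px',b.round().tolist()); print(P[:,:2].round(4).tolist(), P.mean(0).round(4),[np.linalg.norm(P[i]-P[i-1]).round(4) for i in range(4)])
# bar: brass, bright gold
m=((h>15)&(h<28)&(s>140)&(v>110)).astype(np.uint8); m[:,:440]=0;m[:,470:]=0;m[:50]=0;m[130:]=0
yy,xx=np.nonzero(m);print('bar px',xx.mean(),yy.min(),yy.max(),len(xx))
# front edge: rightmost bluish/white boundary per row
for r in (60,130,160,200): 
    print(r,im[r,366:386].tolist())
E
```

```text
px [[297.0, 148.0], [345.0, 146.0], [347.0, 193.0], [299.0, 195.0]]
[[0.6343, -0.2636], [0.6318, -0.2005], [0.6972, -0.1964], [0.6999, -0.2621]] [ 0.6658 -0.2307  0.085 ] [np.float64(0.0657), np.float64(0.0632), np.float64(0.0656), np.float64(0.0657)]
px [[291.0, 73.0], [342.0, 70.0], [345.0, 124.0], [295.0, 128.0]]
[[0.5405, -0.2699], [0.5368, -0.2061], [0.6041, -0.2005], [0.608, -0.267]] [ 0.5724 -0.2359  0.085 ] [np.float64(0.0676), np.float64(0.0639), np.float64(0.0675), np.float64(0.0666)]
px [[285.0, 0.0], [338.0, -3.0], [342.0, 49.0], [288.0, 52.0]]
[[0.4591, -0.275], [0.4558, -0.2118], [0.5129, -0.2071], [0.5165, -0.2727]] [ 0.4861 -0.2417  0.085 ] [np.float64(0.0574), np.float64(0.0633), np.float64(0.0573), np.float64(0.0657)]<stdin>:13: RuntimeWarning: Mean of empty slice.
  ret = ret.dtype.type(ret / rcount)
Traceback (most recent call last):
ValueError: zero-size array to reduction operation minimum which has no identity
```

```bash
python3 - <<'E'
import cv2
im=cv2.imread('pics/case1.png')[0:235,240:480]
cv2.imwrite('pics/crop1.png',cv2.resize(im,None,fx=2.5,fy=2.5,interpolation=cv2.INTER_CUBIC))
E
```

```text
(no output)
```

View pics/crop1.png

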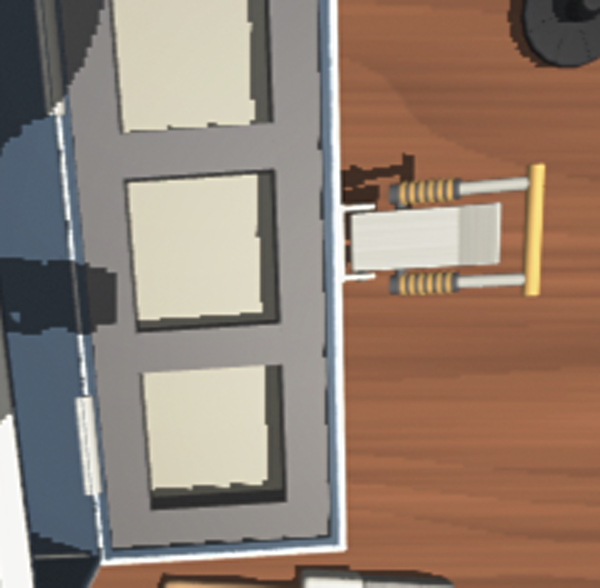

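The crop gives the middle opening corners (125,180), (273,170), (278,320), (137,330) and the lower ones (140,375), (282,365), (286,498), (152,508). The outer front edge runs from (338,0) to (345,548), and the brass bar from (538,165) to (532,295).

```bash
python3 - <<'E'
from h import *
cam=tuple(np.load('cam1.npy',allow_pickle=True))
def C(l,z): return cast(cam,np.array(l)/2.5+[240,0],z)
m=C([(125,180),(273,170),(278,320),(137,330)],.112); b=C([(140,375),(282,365),(286,498),(152,508)],.112)
for q in (m,b): print(q[:,:2].round(4).tolist(),q.mean(0).round(4),[np.linalg.norm(q[i]-q[i-1]).round(4) for i in range(4)])
e=C([(338,0),(345,548)],.115); print('front',e.round(4).tolist())
d=b.mean(0)-m.mean(0); print('yaw of case y',np.degrees(np.arctan2(d[1],d[0])),np.linalg.norm(d)); d=e[1]-e[0];print(np.degrees(np.arctan2(d[1],d[0])))
d=e[1]-e[0]; 
for z in (.09,.12,.15): print('bar',z,C([(538,165),(532,295)],z).round(4).tolist())
E
```

```text
[[0.5415, -0.2693], [0.5372, -0.1993], [0.6067, -0.1952], [0.6114, -0.265]] [ 0.5742 -0.2322  0.112 ] [np.float64(0.07), np.float64(0.0701), np.float64(0.0696), np.float64(0.0699)]
[[0.6337, -0.2639], [0.6288, -0.1927], [0.698, -0.1888], [0.7034, -0.259]] [ 0.666  -0.2261  0.112 ] [np.float64(0.0699), np.float64(0.0714), np.float64(0.0694), np.float64(0.0704)]
front [[0.4663, -0.1722, 0.115], [0.7247, -0.1572, 0.115]]
yaw of case y 3.814475578135652 0.09198146036396362
3.3284426147644046
bar 0.09 [[0.5333, -0.0665, 0.09], [0.5959, -0.0629, 0.09]]
bar 0.12 [[0.5358, -0.0773, 0.12], [0.5944, -0.0739, 0.12]]
bar 0.15 [[0.5382, -0.0881, 0.15], [0.5929, -0.085, 0.15]]
```

```bash
cat >> h.py <<'E'
CO=np.array([.574,-.232]); CY=3.5; a=np.radians(CY)
ey=np.array([np.cos(a),np.sin(a)]); ex=np.array([np.sin(a),-np.cos(a)])
def cw(x,y): return CO+x*ex+y*ey          # case xy -> world
YC=180+CY-360
def st(*k):
    s=monitor.read_state(); return {i:np.round(s[i],4) for i in ('time_s','opening','grip_force')+k}
def pickjar(col,p,name=None,yaw=180):
    b=look(p,col,.07,.42,yaw,name,r=.08); print(col,'look',b)
    c,R=b; assert .026<R<.036
    claw.move_gripper(.085)
    arm.goto([*c,.16],[180,0,yaw]); arm.move_l([*c,.034],v=.15)
    claw.move_gripper(.05); print(st()); arm.move_l([*c,.30],v=.3); print(st())
def placejar(y):
    t=cw(0,y); arm.goto([*t,.30],[180,0,YC]); arm.move_l([*t,.18],v=.25); arm.move_l([*t,.121],v=.08)
    claw.move_gripper(.072); print('placed',st('contact_force')); arm.move_l([*t,.30],v=.3)
E
python3 - <<'E'
from h import *
pickjar('ruby',[.435,.07],'ruby_look')
placejar(-.092)
b=look(cw(0,-.092),'ruby',.155,.47,YC,'ruby_placed'); print(b, (b[0]-CO)@ex,(b[0]-CO)@ey)
E
```

```text
ruby look (array([0.44212881, 0.0714791 ]), 0.030169138684868813)
{'time_s': np.float64(6.775), 'opening': np.float64(0.0579), 'grip_force': np.float64(63.0758)}
{'time_s': np.float64(7.8083), 'opening': np.float64(0.0577), 'grip_force': np.float64(64.7172)}
placed {'time_s': np.float64(10.8083), 'opening': np.float64(0.0722), 'grip_force': np.float64(0.0), 'contact_force': array([-0.0497,  0.582 , -0.5946])}
(array([ 0.48193681, -0.23715571]), 0.0297680851072073) -0.0004742338878598065 -0.09220621949905362
```

View pics/ruby_placed.png

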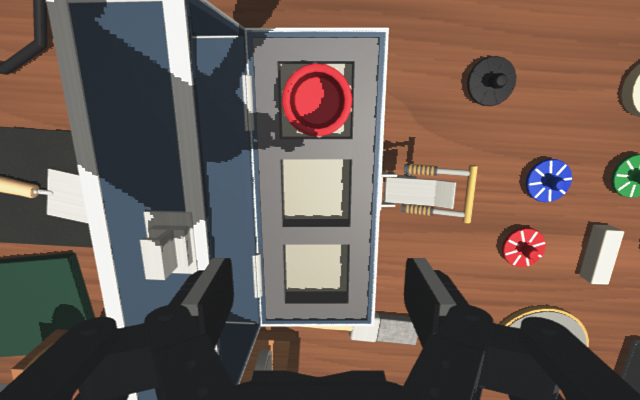

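```bash
cat >> h.py <<'E'
def picklid(col,p,yaw=180):
    b=look(p,col,.015,.42,yaw,r=.08); print(col,'lid look',b)
    c,R=b; assert .025<R<.033
    claw.move_gripper(.045)
    arm.goto([*c,.12],[180,0,yaw]); arm.move_l([*c,.020],v=.12)
    claw.move_gripper(.005); print(st()); arm.move_l([*c,.34],v=.35); print(st())
def placelid(t):
    arm.goto([*t,.32],[180,0,YC]); arm.move_l([*t,.20],v=.25); arm.move_l([*t,.1675],v=.05)
    print('lid down',st('contact_force')); claw.move_gripper(.045); arm.move_l([*t,.32],v=.3)
def full(col,jp,lp,y):
    if jp is not None: pickjar(col,jp); placejar(y)
    picklid(col,lp)
    b=look(cw(0,y),col,.155,.53,YC); print('jar in cell',b,(b[0]-CO)@ex,(b[0]-CO)@ey)
    placelid(b[0])
E
python3 - <<'E'
from h import *
im,cam=grab('wrist')
full('ruby',None,[.655,.06],-.092)
camover(cw(0,-.092),.47,YC); im,cam=grab('wrist'); cv2.imwrite('pics/ruby_lid.png',im[:,:,::-1]); print(st())
E
```

```text
ruby lid look (array([0.65897703, 0.0595923 ]), 0.029157768934965134)
{'time_s': np.float64(15.8833), 'opening': np.float64(0.0143), 'grip_force': np.float64(58.5889)}
{'time_s': np.float64(16.95), 'opening': np.float64(0.0146), 'grip_force': np.float64(58.5412)}
jar in cell (array([ 0.48193306, -0.23715349]), 0.02977081947028637) -0.000476679262541274 -0.09220983204324468
lid down {'time_s': np.float64(20.1083), 'opening': np.float64(0.0145), 'grip_force': np.float64(59.6489), 'contact_force': array([-2.7429,  1.4269,  7.1684])}
{'time_s': np.float64(21.6083), 'opening': np.float64(0.0447), 'grip_force': np.float64(0.0)}
```

View pics/ruby_lid.png

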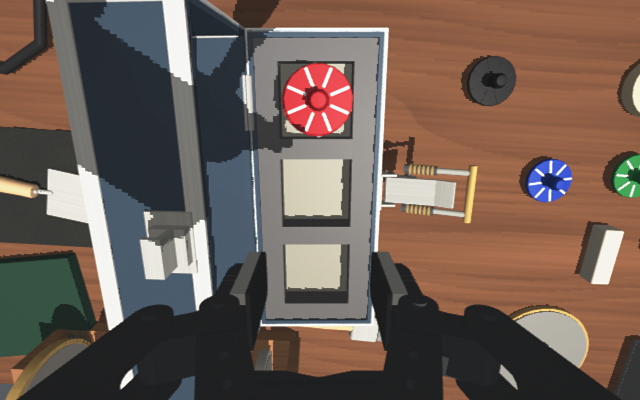

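The ruby lid sits centred on its jar at about (319,99). Next are blue and green.

```bash
python3 - <<'E'
from h import *
arm.goto([.45,.1,.34],[180,0,180])
full('blue',[.427,.312],[.56,.072],0)
arm.goto([.5,.1,.34],[180,0,180])
full('green',[.545,.302],[.548,.181],.092)
camover(cw(0,0),.56,YC); im,cam=grab('wrist'); cv2.imwrite('pics/all_lids.png',im[:,:,::-1]); print(st())
im,cam=grab('side'); cv2.imwrite('pics/side2.png',im[:,:,::-1])
E
```

```text
blue look (array([0.42940208, 0.31208026]), 0.029637472704052925)
{'time_s': np.float64(26.325), 'opening': np.float64(0.0578), 'grip_force': np.float64(63.8289)}
{'time_s': np.float64(27.3583), 'opening': np.float64(0.0579), 'grip_force': np.float64(64.7596)}
placed {'time_s': np.float64(31.1917), 'opening': np.float64(0.0719), 'grip_force': np.float64(0.0), 'contact_force': array([ 0.3554,  0.3554, -0.3508])}
blue lid look (array([0.5634169 , 0.07123228]), 0.028619209304451942)
{'time_s': np.float64(35.6417), 'opening': np.float64(0.0145), 'grip_force': np.float64(58.5304)}
{'time_s': np.float64(36.7083), 'opening': np.float64(0.0142), 'grip_force': np.float64(58.5444)}
jar in cell (array([ 0.57347935, -0.23128897]), 0.029738012701272964) -0.0007414889226873139 -0.0004762671368425921
lid down {'time_s': np.float64(39.9), 'opening': np.float64(0.0147), 'grip_force': np.float64(59.4554), 'contact_force': array([-2.3798,  1.5117,  5.165 ])}
green look (array([0.54651731, 0.3014487 ]), 0.029297688975930214)
{'time_s': np.float64(45.6917), 'opening': np.float64(0.0578), 'grip_force': np
[... 279 characters left out ...]
ook (array([0.55045921, 0.18224193]), 0.028119301423430443)
{'time_s': np.float64(55.2667), 'opening': np.float64(0.014), 'grip_force': np.float64(58.5339)}
{'time_s': np.float64(56.3333), 'opening': np.float64(0.0146), 'grip_force': np.float64(58.5438)}Traceback (most recent call last):
  File "<stdin>", line 5, in <module>
  File "h.py", line 69, in full
    b=look(cw(0,y),col,.155,.53,YC); print('jar in cell',b,(b[0]-CO)@ex,(b[0]-CO)@ey)
  File "h.py", line 33, in look
    camover(p,h,yaw); im,cam=grab('wrist')
    ~~~~~~~^^^^^^^^^
  File "h.py", line 30, in camover
    arm.goto(t,[180,0,yaw])
    ~~~~~~~~^^^^^^^^^^^^^^^
bench.IKError: the arm cannot take that pose within its joint ranges
```

```bash
python3 - <<'E'
from h import *
import h; print(st())
arm.goto([*cw(0,0),.38],[180,0,CY])
b=look(cw(0,.092),'green',.155,.53,CY); print('jar in cell',b,(b[0]-CO)@ex,(b[0]-CO)@ey)
h.YC=CY
assert abs((b[0]-CO)@ex)<.004 and abs((b[0]-CO)@ey-.092)<.004
placelid(b[0])
arm.goto([*cw(0,0),.40],[180,0,CY])
camover(cw(0,0),.56,CY); im,cam=grab('wrist'); cv2.imwrite('pics/all_lids.png',im[:,:,::-1]); print(st())
for c in H:
    for q in blobs(im,c,400):
        P=cast(cam,q,.16);(x,y),R=cv2.minEnclosingCircle(P[:,:2].astype(np.float32)); print(c,(np.array([x,y])-CO)@ex,(np.array([x,y])-CO)@ey,R)
im,cam=grab('side'); cv2.imwrite('pics/side2.png',im[:,:,::-1])
E
```

```text
{'time_s': np.float64(56.3333), 'opening': np.float64(0.0146), 'grip_force': np.float64(58.5438)}
jar in cell (array([ 0.66540068, -0.22543892]), 0.029471460729837418) -0.0009689613611470957 0.09163074737041689
lid down {'time_s': np.float64(60.5917), 'opening': np.float64(0.0143), 'grip_force': np.float64(59.1973), 'contact_force': array([-2.9442,  1.0566,  5.9105])}
{'time_s': np.float64(62.65), 'opening': np.float64(0.0451), 'grip_force': np.float64(0.0)}
green -0.0012124330561529594 0.08811695897372974 0.029156627133488655
blue -0.0009696023439544578 -0.00044792355975034197 0.029519595205783844
ruby 0.2409424502311219 -0.1998039839813678 0.03568722680211067
ruby 0.35854561998442946 -0.182330629642789 0.038884907960891724
ruby -0.0019509461744608454 -0.0878665074105906 0.03312767297029495
```

View pics/all_lids.png

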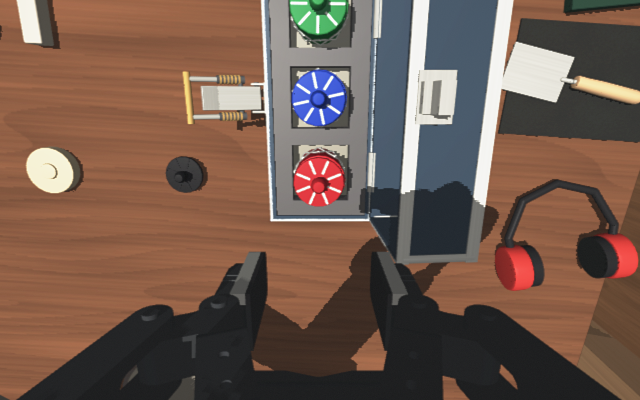

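View pics/side2.png

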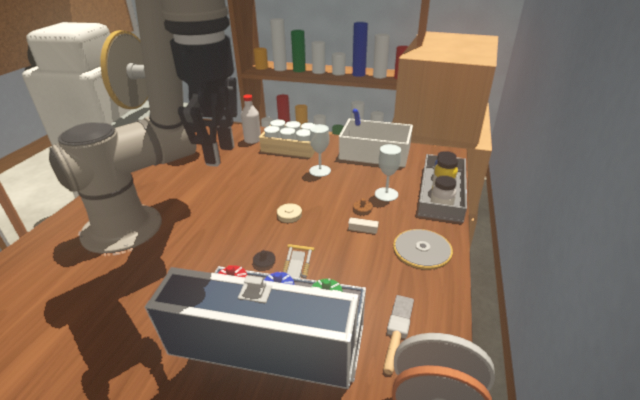

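All three lids are centred on their jars. Next I'll close the case lid, following the arc with the fingers shut.

```bash
cat > close.py <<'E'
from h import *
def P(th,off=.0145,dz=0):
    x=.064-.108*np.cos(th)+.081*np.sin(th)+off; z=.115+.108*np.sin(th)+.081*np.cos(th)+dz
    return [*cw(x,0),z]
E
python3 - <<'E'
from close import *
claw.move_gripper(0)
arm.goto([*cw(.12,0),.40],[180,0,CY]); p=P(1.75,.05); arm.goto([*p[:2],.36],[180,0,CY]); arm.move_l(p,v=.2)
F=[]
for th in np.r_[np.arange(1.75,.05,-.1),.03,0]:
    arm.move_l(P(th,.0145),v=.12); f=monitor.read_state()['contact_force']; F.append([round(th,2),*f.round(1)])
    if np.linalg.norm(f)>35: print('high');break
for d in np.arange(.001,.008,.001):
    f=monitor.read_state()['contact_force']
    if f[2]>10: break
    arm.move_l(P(0,.0145,-d),v=.02); F.append([-d,*monitor.read_state()['contact_force'].round(1)])
for f in F: print(*f)
p=P(0,.0145,.09); arm.move_l(p,v=.25); print(st())
im,cam=grab('side'); cv2.imwrite('pics/side3.png',im[:,:,::-1])
E
```

```text
1.75 0.1 -0.1 0.4
1.65 -0.1 -0.1 1.0
1.55 -1.0 -0.3 0.8
1.45 1.0 -0.4 0.4
1.35 -0.3 -0.8 1.4
1.25 -0.2 -0.9 0.9
1.15 1.2 -0.4 0.8
1.05 0.8 -0.9 -0.4
0.95 0.1 -0.9 0.4
0.85 0.1 -0.7 -0.5
0.75 0.9 -0.4 -0.3
0.65 0.3 -0.0 0.4
0.55 -0.1 1.3 -1.5
0.45 -0.4 -0.0 -0.0
0.35 -0.4 -1.0 0.1
0.25 1.1 -0.4 -0.1
0.15 -0.4 -0.4 -0.5
0.03 -1.0 -0.0 0.8
0.0 0.6 -0.1 0.4
-0.001 -0.8 1.4 6.0
-0.002 -3.1 1.8 9.8
-0.003 -5.1 2.2 15.5
{'time_s': np.float64(71.6), 'opening': np.float64(-0.0), 'grip_force': np.float64(0.0)}
```

View pics/side3.png

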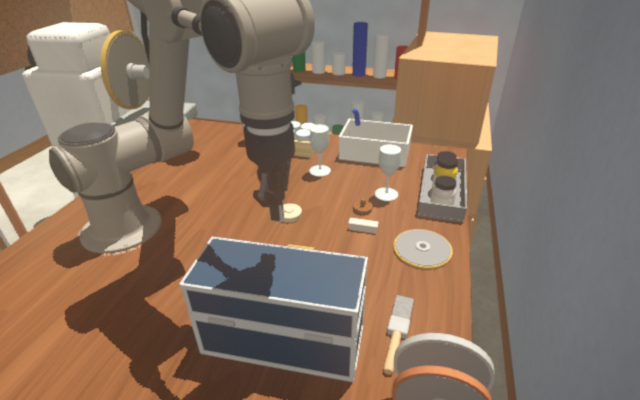

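The lid is shut. Next I'll locate the loop bar with two wrist views.

```bash
cat >> h.py <<'E'
def OR(tau):
    t=np.radians(tau); X=np.r_[ex,0]; Z=np.array([0,0,1.])
    tz=-np.cos(t)*Z+np.sin(t)*X; tx=-np.cos(t)*X-np.sin(t)*Z
    return Ro.from_matrix(np.c_[tx,np.cross(tz,tx),tz]).as_euler('xyz',degrees=True)
def uz(u,z,y=0): return np.r_[cw(-.064-u,y),z]   # u: before case front
E
python3 - <<'E'
from h import *
claw.move_gripper(.085)
arm.goto(uz(.05,.33),OR(0))
T=[]
for i,(u,h,t) in enumerate([(.093,.34,0),(.2,.30,25)]):
    # camera over u at height h
    R=RPY(OR(t)); c=uz(u,h)-R@np.array([.0715,0,-.1424]); arm.goto(c,OR(t))
    im,cam=grab('wrist'); cv2.imwrite(f'pics/bar{i}.png',im[:,:,::-1]); T.append(cam)
np.save('barcams.npy',np.array(T,dtype=object),allow_pickle=True); print(st())
a=cv2.imread('pics/bar0.png');b=cv2.imread('pics/bar1.png')
cv2.imwrite('pics/bars.png',np.vstack([a[0:300,100:540],b[0:300,100:540]]))
E
```

```text
{'time_s': np.float64(74.9917), 'opening': np.float64(0.0847), 'grip_force': np.float64(0.0)}
```

View pics/bars.png

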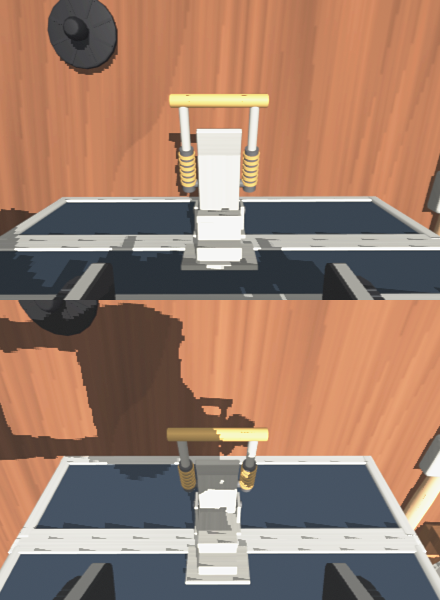

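The bar's middle is at (319,100) in view 0, spanning 269–369, and at (317.5,134.5) in view 1, spanning 267–368.

```bash
python3 - <<'E'
from h import *
T=np.load('barcams.npy',allow_pickle=True)
def ray(cam,uv):
    p=cast(cam,uv,0)[0]; o=cam[0][:3,3]; d=p-o; return o,d/np.linalg.norm(d)
for A,B in [((319,100),(317.5,134.5)),((269,100),(267,134)),((369,100),(368,134.5))]:
    (o1,d1),(o2,d2)=ray(tuple(T[0]),A),ray(tuple(T[1]),B)
    s=np.linalg.lstsq(np.c_[d1,-d2],o2-o1,rcond=None)[0]; p,q=o1+s[0]*d1,o2+s[1]*d2; m=(p+q)/2
    print(m.round(4),'gap',np.linalg.norm(p-q).round(4),'u',-((m[:2]-CO)@ex)-.064,'y',(m[:2]-CO)@ey)
# lever solution consistent?
E
```

```text
[ 0.5648 -0.0752  0.1156] gap 0.0003 u 0.09302880490175314 y 0.0003550355934888875
[ 0.5345 -0.077   0.1151] gap 0.0 u 0.09307200322032289 y -0.029960148456523707
[ 0.595  -0.0735  0.1155] gap 0.0006 u 0.09296911498203572 y 0.030640995960277664
```

```bash
python3 - <<'E'
from h import *
tau=15; o=OR(tau); tz=RPY(o)[:,2]; back=.014
def bar(u,z): return uz(u/1e3,z/1e3,.0003)+back*tz
B=(93,115.5)
arm.goto(bar(*B)-.06*tz,o); arm.move_l(bar(*B),v=.1)
claw.move_gripper(.05); print('grip',st('contact_force'))
for w in [(80,137),(60,151),(42,155),(28,156),(18,155)]:
    arm.move_l(bar(*w),v=.06); print(w,st('contact_force'))
for z in (150,146,143,141,140):
    arm.move_l(bar(18,z),v=.03); f=monitor.read_state()['contact_force']; print(z,f.round(1))
    if np.linalg.norm(f)>15: break
im,cam=grab('side'); cv2.imwrite('pics/hook_side.png',im[:,:,::-1])
im,cam=grab('wrist'); cv2.imwrite('pics/hook_w.png',im[:,:,::-1])
E
```

```text
grip {'time_s': np.float64(76.45), 'opening': np.float64(0.0564), 'grip_force': np.float64(62.952), 'contact_force': array([0.1542, 4.8526, 2.4216])}
(80, 137) {'time_s': np.float64(77.0167), 'opening': np.float64(0.0565), 'grip_force': np.float64(64.6498), 'contact_force': array([ 3.8218,  1.5196, -2.9522])}
(60, 151) {'time_s': np.float64(77.575), 'opening': np.float64(0.0563), 'grip_force': np.float64(64.4869), 'contact_force': array([ 4.3686,  2.7121, -4.2092])}
(42, 155) {'time_s': np.float64(78.0333), 'opening': np.float64(0.0566), 'grip_force': np.float64(65.0987), 'contact_force': array([ 3.1222,  5.5916, -0.1338])}
(28, 156) {'time_s': np.float64(78.4167), 'opening': np.float64(0.0563), 'grip_force': np.float64(65.4913), 'contact_force': array([ 2.8406,  4.384 , -0.3442])}
(18, 155) {'time_s': np.float64(78.7333), 'opening': np.float64(0.0567), 'grip_force': np.float64(65.7911), 'contact_force': array([3.1655, 3.1845, 0.7986])}
150 [0.8 2.9 4.8]
146 [-6.2  6.5 25.1]
```

View pics/hook_w.png

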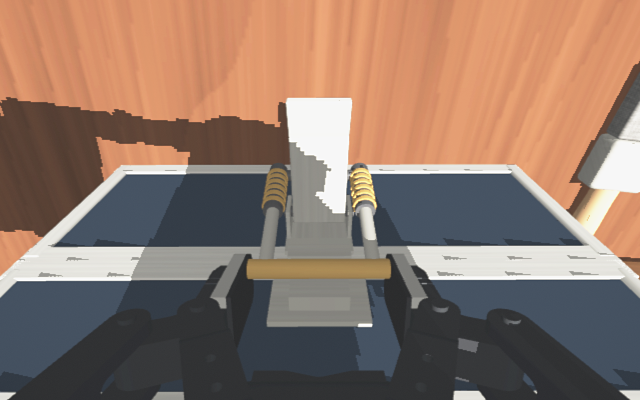

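The bar, at row 268, seems to rest on the outer lip of the keeper (the plate at rows 275–325). I'll measure both.

```bash
python3 - <<'E'
from h import *
s=monitor.read_state();print(s['contact_force'].round(1),s['eef_pos'])
# raise to relieve
tau=15; o=OR(tau); tz=RPY(o)[:,2]; back=.014
def bar(u,z): return uz(u/1e3,z/1e3,.0003)+back*tz
im,cam=grab('wrist')
for v in (259,268,277,292,305,325):
  for z in (.146,.150,.16):
    p=cast(cam,(319,v),z)[0]; print(v,z,'u',round((-((p[:2]-CO)@ex)-.064)*1e3,1),end=' | ')
  print()
arm.move_l(bar(18,155),v=.05)
im,cam=grab('wrist')
cv2.imwrite('pics/hookz.png',cv2.resize(im[80:350,220:420,::-1],None,fx=2.2,fy=2.2,interpolation=cv2.INTER_CUBIC))
print(monitor.read_state()['contact_force'].round(1))
E
```

```text
[-6.4  6.6 24.5] [ 0.56989506 -0.15398787  0.13661698]
259 0.146 u 28.5 | 259 0.15 u 32.0 | 259 0.16 u 40.5 | 
268 0.146 u 23.8 | 268 0.15 u 27.4 | 268 0.16 u 36.4 | 
277 0.146 u 18.9 | 277 0.15 u 22.7 | 277 0.16 u 32.1 | 
292 0.146 u 10.3 | 292 0.15 u 14.4 | 292 0.16 u 24.6 | 
305 0.146 u 2.4 | 305 0.15 u 6.8 | 305 0.16 u 17.7 | 
325 0.146 u -10.6 | 325 0.15 u -5.7 | 325 0.16 u 6.4 | 
[ 4.1  5.1 -3. ]
```

View pics/hookz.png

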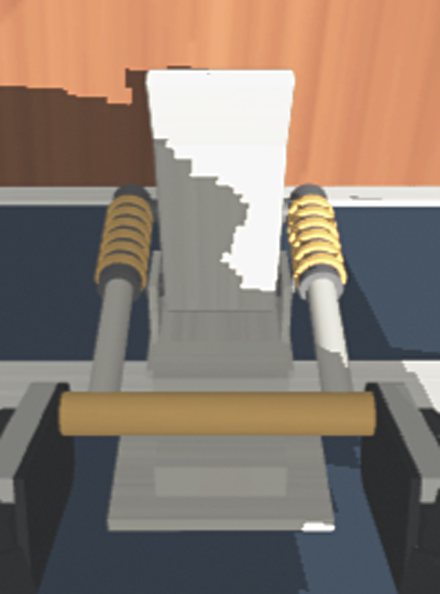

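```bash
python3 - <<'E'
from h import *
c=imaging.get_calibration('wrist'); f=200/np.tan(np.radians(c['fov_y']/2)); s=monitor.read_state()
for (u,v,px) in [((220+218.5/2.2),267.7,142.3)]:
    d=.060*f/px; p=np.array([(u-c['cx'])/f*d,-(v-c['cy'])/f*d,-d,1]); t=c['hand_eye']@p; print('bar in tool',t.round(4))
    w=RPY(s['tool_rot'])@t[:3]+s['eef_pos']; print('world',w.round(4),'u',-((w[:2]-CO)@ex)-.064)
print(s['eef_pos'],s['tool_rot'],'tcp u',-((s['eef_pos'][:2]-CO)@ex)-.064)
E
```

```text
bar in tool [ 4.4e-03 -4.0e-04 -6.3e-03  1.0e+00]
world [ 0.5687 -0.1469  0.1456] u 0.021251246994817077
[ 0.56940613 -0.15275121  0.14063862] [-179.96751654   14.92351879   93.52858484] tcp u 0.015381422109908588
```

The bar sits about 7 mm outward of the pad centre. I'll re-grip it centred; the loop stays where it is left.

```bash
cat > bar.py <<'E'
from h import *
o=OR(15); R=RPY(o)
def seebar(name=None,L=.057):
    c=imaging.get_calibration('wrist'); f=200/np.tan(np.radians(c['fov_y']/2)); im,cam=grab('wrist')
    if name: cv2.imwrite(f'pics/{name}.png',im[:,:,::-1])
    h,s,v=cv2.split(cv2.cvtColor(im,cv2.COLOR_RGB2HSV)); m=((h>12)&(h<30)&(s>120)&(v>100)).astype(np.uint8)
    m=cv2.morphologyEx(m,cv2.MORPH_OPEN,np.ones((5,61)))  # long horizontal
    m[:210]=0; m[350:]=0
    yy,xx=np.nonzero(m)
    if not len(xx): return None
    px=xx.max()-xx.min()+1; d=L*f/px
    t=c['hand_eye']@np.array([((xx.max()+xx.min())/2-c['cx'])/f*d,-(yy.mean()-c['cy'])/f*d,-d,1])
    w=cam[0]@np.array([((xx.max()+xx.min())/2-c['cx'])/f*d,-(yy.mean()-c['cy'])/f*d,-d,1])
    print('bar tool',t[:3].round(4),'px',px,yy.mean(),'u,z',(-((w[:2]-CO)@ex)-.064).round(4),w[2].round(4)); return t
E
python3 - <<'E'
from bar import *
seebar()
claw.move_gripper(.072); seebar(L=.060)
e=monitor.read_state()['eef_pos']; arm.move_l(e+R[:,0]*.0065,o,v=.05); seebar(L=.060)
claw.move_gripper(.05); print(st('contact_force')); seebar('regrip')
E
```

```text
bar tool [ 0.0074 -0.0007 -0.0129] px 142 268.30786930510817 u,z 0.0259 0.1512
bar tool [ 0.0104  0.0001 -0.0126] px 150 261.1981826049329 u,z 0.0273 0.1509
bar tool [ 0.0032  0.0003 -0.0117] px 147 276.2280482729921 u,z 0.0268 0.1501
{'time_s': np.float64(80.9), 'opening': np.float64(0.0563), 'grip_force': np.float64(62.9588), 'contact_force': array([1.2008, 0.4614, 3.1909])}
bar tool [ 0.0042 -0.0007 -0.0118] px 140 274.22404844290656 u,z 0.0272 0.1507
```

View pics/regrip.png

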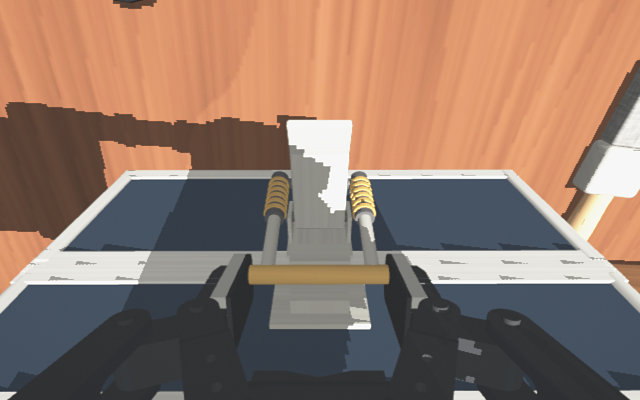

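```bash
python3 - <<'E'
from bar import *
U=-np.r_[ex,0]; e=monitor.read_state()['eef_pos']
def go(p,v=.04):
    arm.move_l(p,o,v=v); f=monitor.read_state()['contact_force']; print('du',((p-e)@U).round(4),'dz',(p-e)[2].round(4),'F',(f@U).round(1),f[2].round(1)); return f
p=e+[0,0,.006]; go(p)
for k in range(9):
    p=p-U*.001; f=go(p)
    if f@U>12: print('touch'); break
seebar()
for k in range(9):
    p=p-np.array([0,0,.002]); f=go(p)
    if f[2]>12: break
seebar('hook2')
E
```

```text
du 0.0 dz 0.006 F 0.5 -7.3
du -0.001 dz 0.006 F 1.2 -7.8
du -0.002 dz 0.006 F 0.4 -7.3
du -0.003 dz 0.006 F 1.1 -7.9
du -0.004 dz 0.006 F 1.8 -7.7
du -0.005 dz 0.006 F 2.3 -6.9
du -0.006 dz 0.006 F 2.6 -6.8
du -0.007 dz 0.006 F 2.5 -6.6
du -0.008 dz 0.006 F 3.2 -5.3
du -0.009 dz 0.006 F 2.7 -5.9
bar tool [ 0.0041 -0.0007 -0.0118] px 140 274.5523076923077 u,z 0.018 0.1567
du -0.009 dz 0.004 F 0.8 -0.1
du -0.009 dz 0.002 F 2.1 5.2
du -0.009 dz 0.0 F 1.4 4.2
du -0.009 dz -0.002 F 0.1 3.9
du -0.009 dz -0.004 F -0.3 3.6
du -0.009 dz -0.006 F 0.4 3.3
du -0.009 dz -0.008 F 0.5 4.1
du -0.009 dz -0.01 F -0.7 5.0
du -0.009 dz -0.012 F 1.5 14.9
bar tool [ 0.0035 -0.0007 -0.012 ] px 140 275.99378585086043 u,z 0.0173 0.1408
```

The bar has gone into the groove: u 17 mm, z 140 mm, with bottom contact. I'll release it, back off and check.

```bash
python3 - <<'E'
from bar import *
claw.move_gripper(.076); e=monitor.read_state()['eef_pos']; arm.move_l(e-R[:,2]*.08,o,v=.15); arm.pause(.3)
o2=OR(25); R2=RPY(o2); arm.goto(uz(.2,.30)-R2@np.array([.0715,0,-.1424]),o2)
im,cam=grab('wrist'); cv2.imwrite('pics/hooked.png',cv2.resize(im[60:320,200:440,::-1],None,fx=2.2,fy=2.2,interpolation=cv2.INTER_CUBIC)); print(st())
q=proj(cam,[uz(.018,.1395),uz(.018,.1395,-.03),uz(.018,.1395,.03)]); print('expected seat px',q.round(1).tolist())
h,s,v=cv2.split(cv2.cvtColor(im,cv2.COLOR_RGB2HSV)); m=((h>12)&(h<30)&(s>100)&(v>70)).astype(np.uint8)
m=cv2.morphologyEx(m,cv2.MORPH_OPEN,np.ones((3,41))); n,l,t,c=cv2.connectedComponentsWithStats(m); print([(a.tolist(),b.round(1).tolist()) for a,b in zip(t[1:],c[1:]) if a[4]<3000])
E
```

```text
{'time_s': np.float64(87.5833), 'opening': np.float64(0.0762), 'grip_force': np.float64(0.0)}
expected seat px [[319.4, 252.2], [275.3, 252.0], [363.5, 252.3]]
[([572, 297, 68, 9, 553], [606.8, 300.9])]
```

View pics/hooked.png

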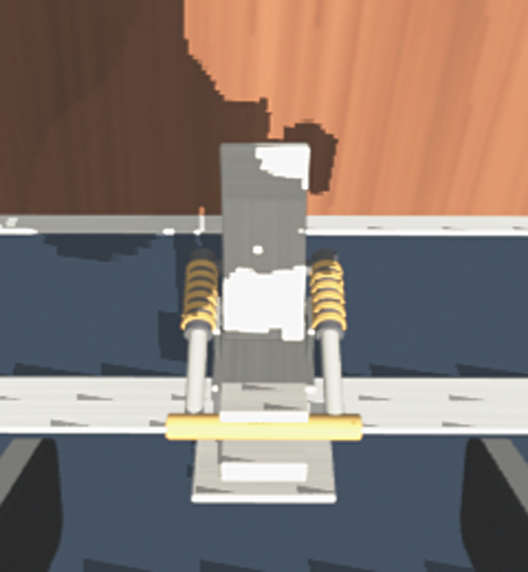

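The bar lies in the groove behind the lip: row 254 against the expected 252. Now I'll press the lever.

```bash
python3 - <<'E'
from h import *
tau=35; o=OR(tau); R=RPY(o); t=np.radians(tau)
def L(phi,push=0,r=.048):
    off=.006+.011*abs(np.cos(phi+t))+.001-push
    return uz(.016+r*np.sin(phi)+off*np.cos(phi), .090-r*np.cos(phi)+off*np.sin(phi))
claw.move_gripper(0)
for q in np.arange(1.9,-.01,-.1): assert kinematics.ik(L(q),o) is not None,q
p=L(1.9); arm.goto(p-R[:,2]*.08,o); arm.move_l(p,v=.15)
for q in np.r_[np.arange(1.8,.05,-.1),.05,0]:
    arm.move_l(L(q),o,v=.08); f=monitor.read_state()['contact_force']
    print(round(q,2),(f@-np.r_[ex,0]).round(1),f[2].round(1))
    if np.linalg.norm(f)>40: print('high'); break
else:
    for d in (.001,.002,.003,.004):
        arm.move_l(L(0,d),o,v=.03); f=monitor.read_state()['contact_force']; print(d,(f@-np.r_[ex,0]).round(1))
        if f@-np.r_[ex,0]>12: break
    arm.pause(.3)
    e=monitor.read_state()['eef_pos']; arm.move_l(e-R[:,2]*.12,o,v=.2)
    o2=OR(25); R2=RPY(o2); arm.goto(uz(.2,.30)-R2@np.array([.0715,0,-.1424]),o2)
im,cam=grab('wrist'); cv2.imwrite('pics/latched.png',im[:,:,::-1]); print(st())
print(proj(cam,[uz(.018,.1395),uz(.022,.030)]).round(1).tolist())
E
```

```text
1.8 0.6 -0.3
1.7 0.3 -0.1
1.6 -0.8 0.1
1.5 0.0 -0.4
1.4 0.8 -0.4
1.3 0.7 0.8
1.2 -0.5 0.0
1.1 -0.5 -0.5
1.0 -0.2 -0.1
0.9 -0.5 1.4
0.8 -0.4 0.7
0.7 -0.1 1.1
0.6 1.1 1.7
0.5 0.4 0.1
0.4 0.2 1.2
0.3 -0.3 0.1
0.2 -0.3 -0.4
0.1 -0.7 0.1
0.05 -0.1 -0.0
0.0 0.6 -0.1
0.001 0.3
0.002 0.3
0.003 0.7
0.004 0.3
{'time_s': np.float64(96.8), 'opening': np.float64(0.0001), 'grip_force': np.float64(0.0)}
[[320.3, 247.6], [319.8, 152.6]]
```

View pics/latched.png

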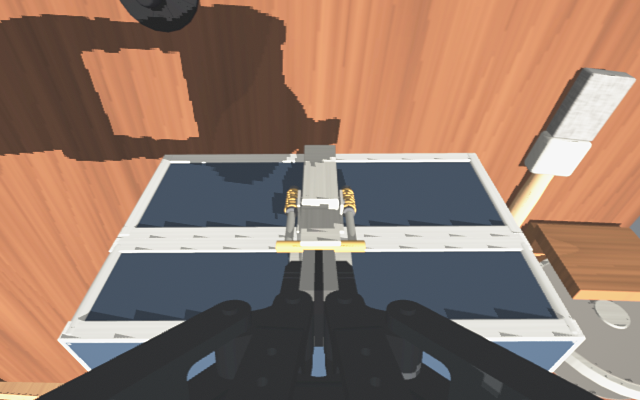

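```bash
python3 - <<'E'
from h import *
im,cam=grab('wrist')
for ph in (0,.1,.2,.35,.6,1.0,1.3):
    pt=[uz(.016+r*np.sin(ph)+k*np.cos(ph),.09-r*np.cos(ph)+k*np.sin(ph),y) for r,k,y in ((.066,.006,-.014),(.066,.006,.014),(.02,.006,.014))]
    print(ph,proj(cam,pt).round(1).tolist())
c=im[125:275,250:390,::-1]; cv2.imwrite('pics/latz.png',cv2.resize(c,None,fx=4,fy=4,interpolation=cv2.INTER_CUBIC))
E
```

```text
0 [[305.7, 150.8], [336.5, 150.8], [338.5, 182.0]]
0.1 [[305.5, 145.2], [336.7, 145.2], [338.6, 180.6]]
0.2 [[305.2, 139.9], [337.0, 139.9], [338.7, 179.4]]
0.35 [[304.8, 132.7], [337.5, 132.6], [338.9, 178.0]]
0.6 [[304.0, 123.1], [338.5, 123.1], [339.3, 177.0]]
1.0 [[302.4, 116.6], [340.4, 116.5], [339.8, 178.9]]
1.3 [[301.1, 121.1], [341.9, 121.0], [340.2, 183.1]]
```

View pics/latz.png

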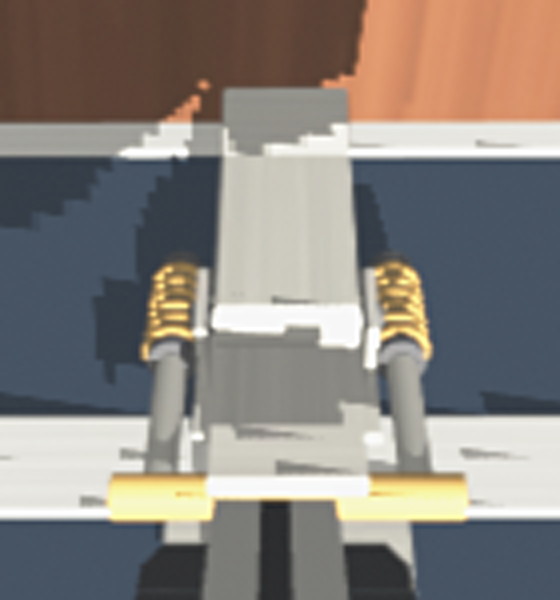

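The loop bar is seated and the lever end projects where it should when flat. I'll back away and hand in.

```bash
python3 - <<'E'
from h import *
e=monitor.read_state()['eef_pos']; arm.move_l([e[0],e[1]+.04,e[2]+.12],v=.2); arm.pause(.5); print(st('contact_force')); print(job.hand_in())
E
```

```text
{'time_s': np.float64(98.125), 'opening': np.float64(-0.0002), 'grip_force': np.float64(0.0), 'contact_force': array([-0.7624,  0.8934,  0.0764])}
the job is handed in; nothing more can be done
None
```

All three jars are packed with the lid of their own colour, the case is shut and latched with the lever flat, and the job was handed in at about 98 s; the hand-in call gave no verdict.

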